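# Line up three glued pocket books and weigh them down

### The arm

A 7-joint arm with a two-finger parallel gripper is mounted at the origin on the work surface. World frame = base frame: x ahead of the robot, y to its left, z up, the work surface at z = 0. Lengths are in m, angles in rad, forces in N, time in s.
With the tool pointing down it reaches from about 0.425 to 0.95 m from the base axis. Payload 4.7 kg.
Tool frame: the origin (TCP) lies on the centre line of the jaws, within the pads' length; the fingertips stand robot.nose_length ahead of it and the grasp point (between the pads) lies 8 mm behind it (robot.nose_length is the distance from the TCP to the fingertips, in m); z points along the fingers, y is the line along which they close (so a half turn about z gives the same grasp; the last joint's range is limited). The gripper opens to 85 mm and grips with 20 to 120 N. Pads are 22 mm wide; open, the fingers measure 114 mm over their backs; the gripper's body (76 mm by 85 mm) begins 54 mm behind the grasp point. The pads swing forward as they close: fully open they stand 13 mm farther back than shut.
Start: joints at [-0.029, 0.469, -0.049, 1.532, 0.024, 1.141, -0.082], TCP at [0.675, 0, 0.242] pointing down, gripper open.
Joint ranges: [-2.59, 2.59], [-0.33, 1.99], [-1.39, 1.29], [0.1, 2.45], [-1.04, 4.18], [0.21, 1.99], [-2.66, 2.66]. Speed limits (rad/s): [2.57, 2.57, 3.14, 3.14, 3.14, 3.14, 3.14].

### API

Orientations are given as [roll, pitch, yaw] about the fixed x, y, z axes, in that order (R = Rz(yaw) Ry(pitch) Rx(roll)).
In Python, from plant import robot gives the robot as it stands. Calls block until the motion is done:
- robot.goto(position, orientation): joint-space move of the TCP to a pose.
- robot.move_straight(position, vel=0.15, attitude=None, contact_N=None): straight line of the TCP; attitude=None keeps the orientation; vel is the mean speed in m/s. With contact_N (N) it stops when the force on the tool has changed by that much, and returns True; else False.
- robot.move_joints(angles): joint-space move.
- robot.grip(opening, strength=None): opening from 0.0 (shut) to 1.0 (fully open); strength is the grip in N (None keeps the last); returns when the fingers have stopped.
- robot.sleep(seconds).
- robot.inverse_kinematics(position, orientation): joint angles nearest the present ones, or None.
- robot.sense(): the state.
- robot.grab_frame(name): name is "scene" or "side" or "wrist"; returns a dict with "image" (420x560x3 uint8, red, green, blue), "range_z" (420x560 float32, m along the optical axis (not along the pixel's ray), 0 where there is no reading), "fx", "fy", "cx", "cy" (pixels), "dist_coeffs" ([k1, k2, p1, p2, k3] as OpenCV has them; the pictures are not rectified), "R" (3x3) and "t" (3): a world point X has camera coordinates R X + t. Camera axes: x right, y down, z forward; pixel columns grow to the right and rows downward; lengths in m; the calibration is good to about 2 mm. A picture is of the moment at which its call begins.
A pose or a line that the arm cannot do raises robot.IKError and nothing moves.
- robot.close_job(): hands the job in; it is judged then, once.
The state is a dict: "t": time; "joint_pos": joint angles; "joint_velocities": joint speeds; "effort": joint torques, N m; "tcp_pos": TCP position; "tcp_rot": TCP orientation; "wrist_force": force on the tool from outside, world axes, zero at the start; "torque": the same for the moment, N m; "opening": opening from 0.0 (shut) to 1.0 (fully open); "gripper_force": force on a finger pad.
Only numpy, scipy, OpenCV 4.12 (cv2) and the standard library are available. Lean on these libraries where they do the work, as an engineer would, in place of code of your own. Each camera call takes 0.05 s, during which the arm holds its last target. There are 200 camera calls.

### The job

Three pocket books have just been glued: without lifting or tipping them, slide them into one closed-up row in the corner of the white pressing board, in any order, each with a short edge flat against the long far fence, the first one's side against the end stop on the left and no gaps between them. Then, with the row squared up, lay the steel pressing bar along the row across the middle of the books so that it bears on all three; lower it gently, do not drop it, and let go. Leave everything else on the table where it is.

Things in the scene. Friction and masses are not known exactly. Their poses are not given: they have to be found in the camera images.
- board: white pressing board fixed to the table, maybe turned a little: 280 mm (x, away from robot) by 420 mm (y, to its left), 12 mm thick; origin: centre of underside. Two blue metal strips rise 18 mm above its top: the fence, 400 mm long along y at the far edge, near face at x = +100 mm; the end stop at the left edge, x = -125 to +100 mm, inner face at y = +170 mm
- corner (a point): point on the board's top surface (12 mm above the table) where the fence's near face meets the end stop's inner face; axes as the board's: books lie at negative x (towards the robot) and negative y (to the right) of it
- book_red: small red hardback pocket book with a cream label, lying flat: 100 mm long (its x), 66 mm wide (its y), 22 mm thick, 0.09 to 0.18 kg. Origin: centre of its underside; z up. Starts on the pressing board, turned up to about 15 degrees from the board's axes
- book_green: small green hardback pocket book with a yellow label, lying flat: 100 mm long (its x), 66 mm wide (its y), 22 mm thick, 0.09 to 0.18 kg. Origin: centre of its underside; z up. Starts on the pressing board, turned up to about 15 degrees from the board's axes
- book_blue: small blue hardback pocket book with a cream label, lying flat: 100 mm long (its x), 66 mm wide (its y), 22 mm thick, 0.09 to 0.18 kg. Origin: centre of its underside; z up. Starts on the pressing board, turned up to about 15 degrees from the board's axes
- bar: steel pressing bar, 180 mm long (its x), 30 mm wide (its y), 14 mm thick, with a wooden grip block on top at the middle, 70 mm long (x) by 22 mm wide (y), rising from 14 to 46 mm above the bar's underside. Origin: centre of its underside. 0.5 to 0.75 kg. Starts lying on the table to the right of the board
- phone: black phone, 150 x 72 x 9 mm, lying flat left of the board; leave alone. Origin: centre of its underside
- brush: brush lying on the table left of the board, 200 mm long along its x; leave alone
- cup: white plastic cup, 68 mm across, 75 mm tall, beyond the board on the left; leave alone. Origin: centre of its underside
- paste: white paste jar with a blue cap, 64 mm across, 70 mm tall, beyond the bar on the right; leave alone. Origin: centre of its underside
- spool: wooden thread spool, 38 mm across, 45 mm tall, standing near the far end of the bar; leave alone. Origin: centre of its underside
- folder: ivory-coloured flat folding bone, 150 x 22 x 6 mm, lying to the right of the bar; leave alone. Origin: centre of its underside

How it is judged:
On the way:
1. the three books form the closed, square row in the corner, before the bar lies on them (x of book_red in the frame of corner between -0.0545 and -0.045 m and y of book_red in the frame of corner between -0.172 and -0.028 m and angle between the x axis of each of book_red, book_green, book_blue and the x axis of board, either way round below 0.06 rad and angle between each of book_red, book_green, book_blue's own z axis and vertical below 0.06 rad and height (world z) of each of book_red, book_green, book_blue below 0.017 m and linear speed of each of book_red, book_green, book_blue below 0.01 m/s and x of book_green in the frame of corner between -0.0545 and -0.045 m and y of book_green in the frame of corner between -0.172 and -0.028 m and x of book_blue in the frame of corner between -0.0545 and -0.045 m and y of book_blue in the frame of corner between -0.172 and -0.028 m and (y of bar in the frame of corner below -0.25 m or z of bar in the frame of corner above 0.03 m)), for 0.2 s.
At the end, for the whole second after the job is handed in: Books flat and still in one row: each within 4.5 mm of the fence and 0.06 rad of square, row from the end stop with at most 7 mm of gaps in all. Bar at rest, level on the books, along the row within 0.15 rad, centred within 20 mm across and 18 mm along the row (x of book_red in the frame of corner between -0.0545 and -0.045 m and y of book_red in the frame of corner between -0.172 and -0.028 m and angle between the x axis of each of book_red, book_green, book_blue and the x axis of board, either way round below 0.06 rad and angle between each of book_red, book_green, book_blue, bar's own z axis and vertical below 0.06 rad and height (world z) of each of book_red, book_green, book_blue below 0.017 m and linear speed of each of book_red, book_green, book_blue, bar below 0.01 m/s and x of book_green in the frame of corner between -0.0545 and -0.045 m and y of book_green in the frame of corner between -0.172 and -0.028 m and x of book_blue in the frame of corner between -0.0545 and -0.045 m and y of book_blue in the frame of corner between -0.172 and -0.028 m and x of bar in the frame of corner between -0.07 and -0.03 m and y of bar in the frame of corner between -0.117 and -0.081 m and z of bar in the frame of corner between 0.019 and 0.025 m and angle between the x axis of bar and the y axis of board, either way round below 0.15 rad); the robot touches nothing.
It fails at once if a book is lifted more than 13 mm or tipped more than 0.25 rad (height (world z) of any of book_red, book_green, book_blue above 0.025 m or angle between any of book_red, book_green, book_blue's own z axis and vertical above 0.25 rad).
It fails at once if the bar is banged on the books (more than 60 N) (contact force between bar and book_red above 60 N or contact force between bar and book_green above 60 N or contact force between bar and book_blue above 60 N).
It fails at once if the bar is let fall from more than about 10 mm (linear speed of bar above 0.45 m/s and contact force between the fingers and bar below 0.3 N).
It fails at once if a bystander is moved more than 30 mm (distance of any of phone, brush, cup, paste, spool, folder from where it was at the start of the episode above 0.03 m).
It also fails if it takes over 72 s, if anything falls off the work surface, if the arm or the gripper's body presses on something with over 40 N, if the wrist force passes 120 N, or if a joint passes its speed limit or range.

## Working session

There is one attempt and no reset: what is moved stays moved. The work goes in short steps, each a Python script; the robot and the scene stay as the last script left them, time stands still between calls to the robot, and variables do not carry over. Pictures are saved under pics/ and viewed, at most 10 in all, crops included, and the job is handed in when it is done.

```bash
ls; mkdir -p pics
python3 - <<'E'
from plant import robot
import cv2,numpy as np
s=robot.sense();print(robot.nose_length,s['t'],s['tcp_rot'],s['wrist_force'])
ims=[]
for n in("scene","side"):
    f=robot.grab_frame(n);np.savez('pics/'+n+'0.npz',**f)
    cv2.imwrite(f'pics/{n}0.png',f['image'][...,::-1]);print(n,f['fx'],f['cx'],f['cy'],f['dist_coeffs'],(-f['R'].T@f['t']).round(3))
E
```

```text
pics
0.011 0.0 [-3.13966350e+00  5.30069023e-05  1.57084131e+00] [0.75130224 0.44654277 0.83326381]
scene 461.03336564267846 279.11907549936547 207.71859345416715 [0.03003081 0.         0.         0.         0.        ] [ 1.353 -0.239  1.186]
side 545.3825554687644 272.7831794506229 196.47078160778054 [-0.07348943  0.          0.          0.          0.        ] [0.21  1.267 1.335]
```

View pics/scene0.png

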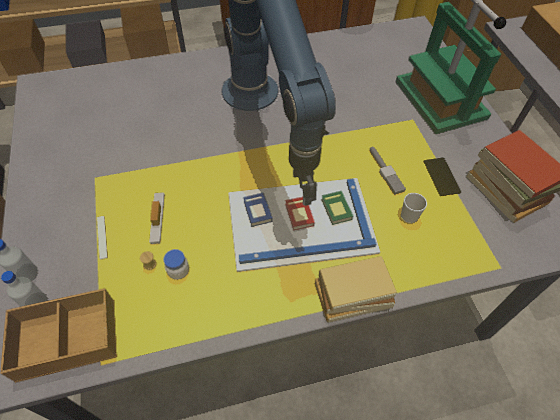

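View pics/side0.png

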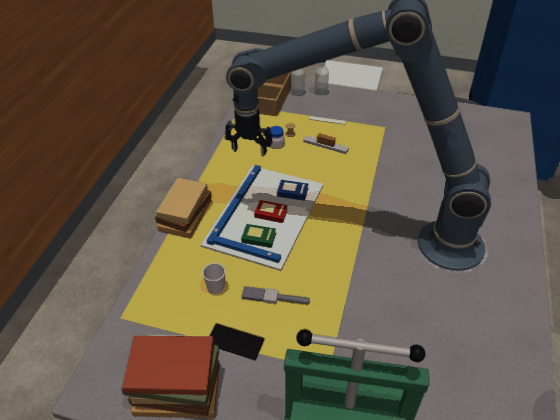

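The scene view (from the far side) shows green (337,207), red (299,212) and blue (258,209) books on the board, and the bar at (156,217). The fence runs (240,258)-(375,243), and the end stop is at (360,210). The side view agrees. Next, the coarse depth quality and a wrist view from above.

```bash
cat > h.py <<'E'
import cv2,numpy as np
def cloud(f):
    "world XYZ per pixel from depth (NaN where none)"
    h,w=f['range_z'].shape
    K=np.array([[f['fx'],0,f['cx']],[0,f['fy'],f['cy']],[0,0,1.]])
    uv=np.stack(np.meshgrid(np.arange(w),np.arange(h)),-1).reshape(-1,1,2).astype(np.float64)
    n=cv2.undistortPoints(uv,K,np.array(f['dist_coeffs'],float)).reshape(h,w,2)
    ray=np.dstack([n,np.ones((h,w))])
    z=f['range_z'].astype(float).copy();z[z==0]=np.nan
    P=(ray*z[...,None]-f['t'])@f['R']
    return P,ray@f['R'],-f['R'].T@f['t']
def onplane(rays,c,z): return c+rays*((z-c[2])/rays[...,2])[...,None]
def hsv(f): return cv2.cvtColor(f['image'],cv2.COLOR_RGB2HSV)
def masks(f):
    H,S,V=cv2.split(hsv(f))
    return dict(red=((H<8)|(H>170))&(S>130)&(V>50),green=(H>45)&(H<85)&(S>90)&(V>30),blue=(H>95)&(H<130)&(S>80)&(V>30))
E
python3 - <<'E'
from h import *
from plant import robot
for n in('scene','side'):
    f=dict(np.load(f'pics/{n}0.npz'));P,r,c=cloud(f);m=masks(f)
    for k in m:
        q=P[m[k]];q=q[(abs(q[:,1])<.35)&(q[:,0]>.35)&(q[:,0]<.95)&(q[:,2]<.06)&(q[:,2]>.005)];print(n,k,len(q),q.mean(0).round(3),np.percentile(q,[2,98],axis=0).round(3).tolist())
for p in([.62,0,.5],[.6,0,.45]):
    print(robot.inverse_kinematics(p,[np.pi,0,np.pi/2]))
robot.goto([.57,0,.45],[np.pi,0,np.pi/2])
f=robot.grab_frame('wrist');np.savez('pics/w1.npz',**f);cv2.imwrite('pics/w1.png',f['image'][...,::-1])
f2=robot.grab_frame('scene');np.savez('pics/scene1.npz',**f2)
print(robot.sense()['t'],(-f['R'].T@f['t']),f['R'])
E
```

```text
scene red 249 [0.604 0.028 0.036] [[0.553, -0.003, 0.03], [0.651, 0.056, 0.041]]
scene green 123 [0.599 0.148 0.036] [[0.563, 0.114, 0.032], [0.655, 0.175, 0.041]]
scene blue 1348 [0.683 0.059 0.032] [[0.517, -0.171, 0.026], [0.757, 0.219, 0.039]]
side red 379 [0.596 0.036 0.031] [[0.552, -0.008, 0.015], [0.647, 0.062, 0.04]]
side green 389 [0.604 0.152 0.032] [[0.56, 0.111, 0.014], [0.654, 0.179, 0.041]]
side blue 1512 [0.653 0.066 0.029] [[0.511, -0.168, 0.015], [0.754, 0.224, 0.039]]
[-0.03823688  0.28001499 -0.04180356  1.23768218  0.01156659  1.62412398
 -0.07779748]
[-0.0333222   0.24358591 -0.04821784  1.39253634  0.01164978  1.50574686
 -0.08087604]
1.125 [0.57008583 0.08120686 0.57980009] [[ 9.99997231e-01  3.60798916e-04 -2.32565932e-03]
 [ 1.07128122e-03 -9.49651328e-01  3.13306889e-01]
 [-2.09552468e-03 -3.13308513e-01 -9.49649085e-01]]
```

View pics/w1.png

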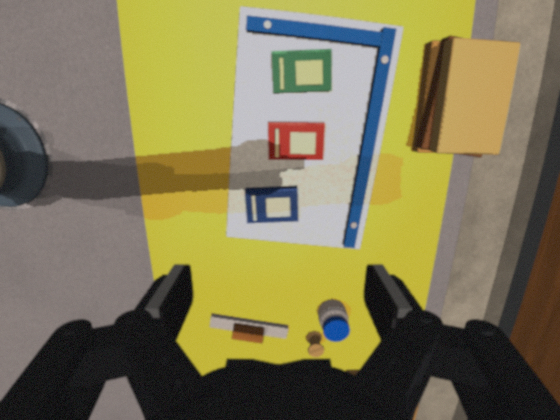

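The wrist view shows the books at green (302,71), red (297,141) and blue (272,205). The fence's inner edge runs about (380,50)-(345,245), the stop's inner edge about (248,35)-(378,47), the bar is at (248,328) and the spool at (315,343). Now I'll fit poses.

```bash
cat >> h.py <<'E'
def line(p):
    vx,vy,x,y=cv2.fitLine(p.astype(np.float32),cv2.DIST_HUBER,0,1e-4,1e-4).ravel();return np.array([x,y]),np.array([vx,vy])
def biggest(m):
    n,l,s,_=cv2.connectedComponentsWithStats(m.astype(np.uint8));i=1+s[1:,4].argmax();return l==i
def board(f):
    "corner xy and board yaw, from foot lines of the strips"
    P,r,c=cloud(f);G=onplane(r,c,.012)
    b=biggest(masks(f)['blue'])
    A=[];B=[]
    ys,xs=np.nonzero(b);y0,y1,x0,x1=ys.min(),ys.max(),xs.min(),xs.max()
    for y in range(y0+45,y1-10):
        x=np.nonzero(b[y])[0].min();A.append((G[y,x]+G[y,x-1])[:2]/2)
    for x in range(x0+10,x0+100):
        y=np.nonzero(b[:,x])[0].max();B.append((G[y,x]+G[y+1,x])[:2]/2)
    pa,da=line(np.array(A));pb,db=line(np.array(B))
    s=np.linalg.solve(np.c_[da,-db],pb-pa);cor=pa+s[0]*da
    da*=np.sign(da[1]);db*=np.sign(db[0])
    ya,yb=np.arctan2(-da[0],da[1]),np.arctan2(db[1],db[0])
    return cor,ya,yb,G[y0:y1,x0:x1]
def book(f,col,z=.034,roi=None):
    "centre xy, yaw of long axis, raw size"
    P,r,c=cloud(f);G=onplane(r,c,z)
    m=masks(f)[col].copy()
    m&=(G[...,0]>.45)&(G[...,0]<.80)&(G[...,1]>-.22)&(G[...,1]<.24)
    if roi is not None: m&=roi(G)
    else:
        m[biggest(masks(f)['blue'])]=False
    m=biggest(cv2.morphologyEx(m.astype(np.uint8),cv2.MORPH_CLOSE,np.ones((3,3))))
    q=G[m][:,:2]
    (_,sz,_)=R=cv2.minAreaRect((q*1000).astype(np.float32));bx=cv2.boxPoints(R)/1000
    e=max((bx[1]-bx[0],bx[2]-bx[1]),key=np.linalg.norm);e=e*np.sign(e[0]);e/=np.linalg.norm(e);n=np.array([-e[1],e[0]])
    out=np.zeros(2)
    for a,L in((e,.1),(n,.066)):
        lo,hi=np.percentile(q@a,[.3,99.7]);k=c[:2]@a
        # outer edge as seen from the camera is the true top edge
        mid=hi-L/2 if (lo+hi)/2>k else lo+L/2
        w=np.clip(abs((lo+hi)/2-k)/.03,0,1)
        out+=a*(w*mid+(1-w)*(lo+hi)/2)
    return out,np.arctan2(e[1],e[0]),sz
E
python3 - <<'E'
from h import *
f=dict(np.load('pics/w1.npz'))
c,ya,yb,_=board(f);print('corner',c.round(4),ya,yb)
for k in('green','red','blue'):
    o,y,s=book(f,k);print(k,o.round(4),round(y,3),np.round(s,1))
f=dict(np.load('pics/scene1.npz'))
for k in('green','red'):
    o,y,s=book(f,k);print('scene',k,o.round(4),round(y,3),np.round(s,1))
# bar: depth-based, wooden grip & steel
f=dict(np.load('pics/w1.npz'));P,r,cc=cloud(f)
h=hsv(f);H,S,V=cv2.split(h)
print(h[328,220],h[335,248],h[322,230],h[315,240],h[310,240])
win=np.zeros(H.shape,bool);win[305:355,200:300]=1
g=win&(S>60)&(H<19)&(P[...,2]>.03)
q=P[g];print('grip',len(q),np.percentile(q,[1,50,99],axis=0).round(4))
G=onplane(r,cc,.046)
R=cv2.minAreaRect((G[biggest(win&(S>60)&(H<19))][:,:2]*1000).astype(np.float32));print(R)
st=win&(S<70);G=onplane(r,cc,.014)
R=cv2.minAreaRect((G[biggest(st)][:,:2]*1000).astype(np.float32));print('steel',R)
for n in ('scene0','side0'):
    f=dict(np.load(f'pics/{n}.npz'));P,r,cc=cloud(f);S=hsv(f)[...,1]
    m=(P[...,0]>.45)&(P[...,0]<.7)&(P[...,1]<-.25)&(P[...,1]>-.36)
    for lo,hi in((.038,.06),(.01,.022)):
        q=P[m&(P[...,2]>lo)&(P[...,2]<hi)];print(n,len(q),cv2.minAreaRect((q[:,:2]*1000).astype(np.float32)) if len(q) else '')
E
```

```text
corner [0.7418 0.186 ] -0.102017 -0.10300096
green [0.6045 0.1401] 0.043 [93.3 61.8]
red [0.5983 0.0286] 0.002 [96.  61.6]
blue [ 0.5579 -0.0932] 0.034 [94.8 66.6]
scene green [0.6001 0.1556] 0.52 [98.9 54.9]
scene red [0.6015 0.0245] -0.018 [ 63.3 108.8]
[ 24  78 180] [ 13 179 137] [ 14  32 178] [ 27 181 194] [ 28 177 194]
grip 339 [[ 0.4696 -0.4077  0.0305]
 [ 0.5007 -0.3914  0.0446]
 [ 0.5336 -0.3814  0.0479]]
((502.98193359375, -384.14508056640625), (41.79055404663086, 66.2298355102539), 80.67713928222656)
steel ((501.60009765625, -392.664794921875), (35.21918869018555, 177.21554565429688), 79.69896697998047)
scene0 14 ((687.1637573242188, -330.42510986328125), (5.189943313598633, 24.973052978515625), 84.17945098876953)
scene0 4 ((652.1503295898438, -299.34356689453125), (2.606372833251953, 109.99195861816406), 57.00477600097656)
side0 60 ((676.8406982421875, -339.1177062988281), (44.75284957885742, 18.839847564697266), 25.309825897216797)
side0 38 ((582.6964721679688, -338.34326171875), (41.36989974975586, 228.32791137695312), 89.02152252197266)
```

```bash
cat >> h.py <<'E'
COR=np.array([.7418,.1860]);BY=-.1025
E=np.array([[np.cos(BY),-np.sin(BY)],[np.sin(BY),np.cos(BY)]])
def W(x,y,z): return [*(COR+E@[x,y]),z]       # corner xy -> world
def C(p): return E.T@(np.asarray(p)[:2]-COR)   # world -> corner xy
def down(yaw): return [np.pi,0,yaw+BY]
E
python3 - <<'E'
from h import *
from plant import robot
def rep(t):
    s=robot.sense();print(t,round(s['t'],2),(C(s['tcp_pos'])*1e3).round(1),s['tcp_pos'][2].round(4),np.round(s['wrist_force'],1),round(s['opening'],2))
robot.grip(0.0,40);print(robot.nose_length)
o=down(np.pi/2)
robot.goto(W(-.132,-.1155,.10),o)
robot.move_straight(W(-.132,-.1155,.027),.15);rep('down')
print(robot.move_straight(W(-.132,-.055,.027),.05,contact_N=8));rep('pushed')
robot.move_straight(W(-.132,-.090,.027),.15)
robot.move_straight(W(-.132,-.090,.06),.2)
robot.move_straight(W(-.225,-.034,.06),.25)
robot.move_straight(W(-.225,-.034,.027),.15);rep('down2')
print(robot.move_straight(W(-.09,-.034,.027),.06,contact_N=8));rep('pushed2')
robot.move_straight(W(-.16,-.034,.027),.2)
robot.goto(W(-.18,-.1,.42),o)
f=robot.grab_frame('wrist');np.savez('pics/w2.npz',**f);cv2.imwrite('pics/w2.png',f['image'][...,::-1]);rep('up')
c,ya,yb,_=board(f);print('corner',c.round(4),ya,yb)
for k in('green','red','blue'):
    q,y,s=book(f,k);print(k,(C(q)*1e3).round(1),round(y-BY,3),np.round(s,1))
E
```

```text
0.011
down 3.88 [-131.2 -115.4] 0.0279 [ 1.1 -0.  -0.1] -0.0
True
pushed 4.64 [-132.9  -80. ] 0.0266 [ 0.  -0.   0.4] -0.0
down2 6.16 [-224.6  -35.1] 0.0263 [ 0.4  0.5 -0.2] 0.0
True
pushed2 7.78 [-116.5  -34.3] 0.0262 [-0.   0.5  0.7] -0.0
up 9.68 [-180.2  -99.9] 0.4181 [-0.2 -0.1 -0.7] -0.0
corner [0.7432 0.1857] -0.107102945 -0.09978726
green [-54.  -33.8] -0.038 [64.7 99.8]
red [-126.7 -171.8] 0.094 [66.7 95.9]
blue [-154.3 -295. ] 0.141 [95.5 69.2]
```

View pics/w2.png

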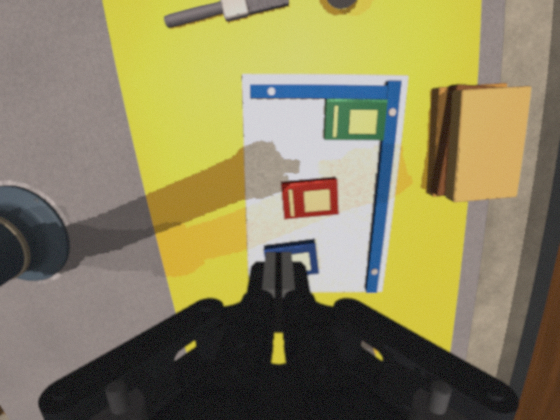

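Green (355,119) sits flush in the corner. Red is at (310,198), and blue at (290,258) is partly hidden. Next I grip-slide red, then blue, to the fence.

```bash
cat > slide.py <<'E'
import sys
from h import *
from plant import robot
x,y,a,yt=map(float,sys.argv[1:])
def rep(t):
    s=robot.sense();print(t,round(s['t'],2),(C(s['tcp_pos'])*1e3).round(1),s['tcp_pos'][2].round(4),np.round(s['wrist_force'],1),round(s['opening'],2),np.round(s['gripper_force'],1))
robot.goto(W(x,y,.09),down(a));robot.grip(.95,20);print(robot.nose_length,robot.sense()['joint_pos'].round(2) if hasattr(robot.sense()['joint_pos'],'round') else '')
robot.move_straight(W(x,y,.04),.15)
print(robot.move_straight(W(x,y,.014),.04,contact_N=5));rep('touch')
z=robot.sense()['tcp_pos'][2]
z=max(z+.006,.02)
if z<.035:
    robot.move_straight(W(x,y,z),.1)
    robot.grip(.6,20);rep('grip')
    robot.move_straight(W(-.075,yt,z),.08,attitude=down(0));rep('slid')
    print(robot.move_straight(W(-.035,yt,z),.04,contact_N=8));rep('fence')
    robot.grip(.9,20);rep('open')
robot.move_straight([*robot.sense()['tcp_pos'][:2],.09],.15)
E
python3 slide.py -.127 -.172 .10 -.127
```

```text
0.011 [-0.18  0.51  0.08  1.86 -0.06  0.77 -1.64]
False
touch 13.01 [-126.9 -172. ] 0.014 [-0.2  0.3  0.7] 0.95 0.0
grip 13.54 [-126.7 -172.3] 0.0205 [-0.2 -1.8  4.5] 0.76 23.6
slid 14.55 [ -76.  -128.4] 0.0205 [-5.1 -2.8  7.5] 0.77 24.1
True
fence 14.83 [ -76.  -128.5] 0.0205 [-1.4  0.4  4.1] 0.77 23.6
open 15.11 [ -76.6 -128.8] 0.0197 [-0.   0.6 -0.5] 0.9 0.0
```

```bash
sed -i '/fence/d; s/W(-.075,yt,z),.08/W(-.068,yt,z),.08/' slide.py
python3 slide.py -.155 -.296 .14 -.218
cat > push.py <<'E'
from h import *
from plant import robot
o=down(np.pi/2)
def rep(t,r=''):
    s=robot.sense();print(t,r,round(s['t'],2),(C(s['tcp_pos'])*1e3).round(1),s['tcp_pos'][2].round(4),np.round(s['wrist_force'],1))
def push_x(ys,x0=-.16,N=10):
    for i,y in enumerate(ys):
        if i: robot.move_straight(W(x0,y,.06),.25)
        else: robot.goto(W(x0,y,.06),o)
        robot.move_straight(W(x0,y,.027),.15)
        rep('x',robot.move_straight(W(-.09,y,.027),.05,contact_N=N))
        robot.move_straight(W(x0,y,.027),.2)
        robot.move_straight(W(x0,y,.06),.25)
def push_y(y0,y1=-.19,x=-.05,N=10):
    robot.goto(W(x,y0,.06),o);robot.move_straight(W(x,y0,.027),.15)
    rep('y',robot.move_straight(W(x,y1,.027),.05,contact_N=N))
    robot.move_straight(W(x,y0,.027),.2);robot.move_straight(W(x,y0,.06),.2)
def look(n):
    robot.goto(W(-.21,-.12,.42),o)
    f=robot.grab_frame('wrist');np.savez(f'pics/{n}.npz',**f);cv2.imwrite(f'pics/{n}.png',f['image'][...,::-1])
    rep('look')
    for k in('green','red','blue'):
        try: q,y,s=book(f,k);print(k,(C(q)*1e3).round(1),round(y-BY,3),np.round(s,1))
        except Exception as e: print(k,e)
E
python3 - <<'E'
from push import *
robot.grip(0.,40)
push_x([-.220,-.129],-.18)
look('w3')
E
```

```text
0.011 [ 0.02  0.47  0.09  1.94 -0.06  0.73 -1.39]
False
touch 18.0 [-154.9 -296. ] 0.014 [ 0.3  0.4 -0.1] 0.95 0.0
grip 18.53 [-154.6 -296.4] 0.0205 [-1.1 -3.2  5.8] 0.77 23.3
slid 20.14 [ -69.3 -220.3] 0.0206 [-5.6 -4.7  8.8] 0.77 23.8
open 20.42 [ -68.2 -217.3] 0.0196 [-0.4 -0.4 -0.2] 0.9 0.0
x True 24.5 [-116.7 -220. ] 0.0261 [0.2 0.6 0. ]
x True 27.34 [-116.6 -128.9] 0.0262 [-0.6 -0.2 -0.3]
look  29.49 [-210.1 -120.5] 0.4179 [-0.6  0.4 -0.2]
green [-54.3 -34.8] 0.001 [64.5 99.4]
red [ -54.  -125.8] -0.012 [ 66.4 101. ]
blue [nan nan] nan [0. 0.]h.py:47: RuntimeWarning: invalid value encountered in divide
  e=max((bx[1]-bx[0],bx[2]-bx[1]),key=np.linalg.norm);e=e*np.sign(e[0]);e/=np.linalg.norm(e);n=np.array([-e[1],e[0]])
```

View pics/w3.png

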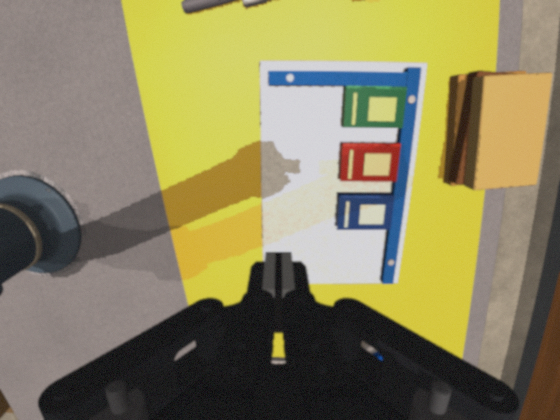

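All three books are flush at the fence: green (374,107), red (371,162), blue (366,211). Now I close up the row from the right and re-seat the ends.

Run:
```python
from push import *
push_y(-.28,N=12)
push_x([-.165,-.099,-.033],-.13)
look('w4')
f=dict(np.load('pics/w4.npz'));P,r,c=cloud(f);G=onplane(r,c,.034)
print('blue',end=' ')
q,y,s=book(f,'blue',roi=lambda G:(((G[...,:2]-COR)@E)[...,0]<-.012)&(((G[...,:2]-COR)@E)[...,1]<-.1));print((C(q)*1e3).round(1),round(y-BY,3),np.round(s,1))
c,ya,yb,_=board(f);print(c,ya,yb)
cv2.imwrite('pics/w4c.png',cv2.resize(f['image'][40:260,230:450,::-1],None,fx=2.7,fy=2.7))
```

```text
y True 32.69 [ -50.3 -212.1] 0.0267 [-0.5 -0.6 -0.4]
x True 34.92 [-116.6 -165. ] 0.0268 [0.3 0.5 0.2]
x True 36.68 [-116.6  -98.9] 0.0267 [-0.6  0.1  0.9]
x True 38.45 [-116.5  -32.8] 0.0268 [-0.8  1.2  0.1]
look  40.45 [-210.  -120.1] 0.4181 [-0.5 -0.2 -0.7]
green [-54.3 -34.6] -0.005 [62.7 99.5]
red [ -53.9 -100.3] 0.006 [ 64.5 101. ]
blue [nan nan] nan [0. 0.]
blue [ -62.2 -163.9] 0.004 [62.1 91.7]
[ 0.70750225 -0.14357153] -0.1312489 -1.2188833h.py:47: RuntimeWarning: invalid value encountered in divide
  e=max((bx[1]-bx[0],bx[2]-bx[1]),key=np.linalg.norm);e=e*np.sign(e[0]);e/=np.linalg.norm(e);n=np.array([-e[1],e[0]])
```

View pics/w4c.png

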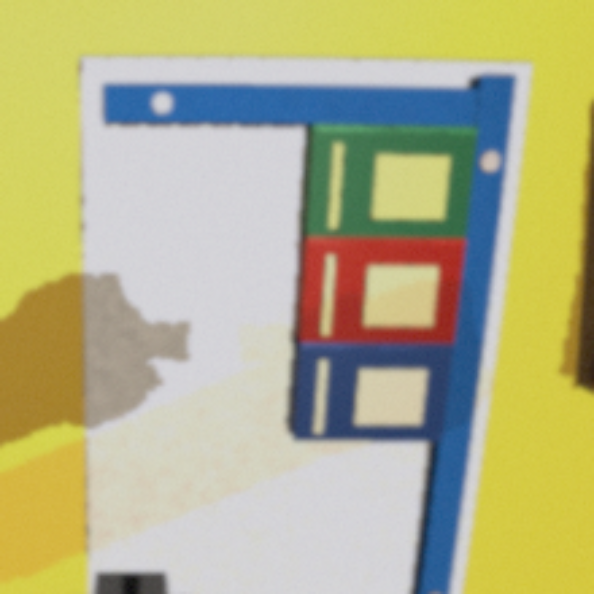

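The row is closed and square in the corner: green, red, blue stacked from the stop with no gaps, and all three end pushes stopped at the same x. Now a close look at the bar.

Run:
```python
from h import *
from plant import robot
robot.goto([.50,-.47,.33],[np.pi,0,np.pi/2]);robot.grip(.5,60)
f=robot.grab_frame('wrist');np.savez('pics/w5.npz',**f);cv2.imwrite('pics/w5.png',f['image'][...,::-1])
print(robot.sense()['t'])
P,r,c=cloud(f);H,S,V=cv2.split(hsv(f));print(c)
near=(abs(P[...,0]-.5)<.12)&(abs(P[...,1]+.4)<.06)
for n,m,z in(('wood',near&(S>60)&(H<19)&(P[...,2]>.03),.046),('top',near&(P[...,2]>.040),.046),('steel',near&(P[...,2]>.007),.014)):
    m=biggest(m);print(n,cv2.minAreaRect((onplane(r,c,z)[m][:,:2]*1000).astype(np.float32)),np.median(P[m],axis=0))
```

```text
43.0167
[ 0.49983578 -0.38870838  0.46176339]
wood ((500.5964660644531, -397.10626220703125), (20.966455459594727, 68.6045150756836), 79.50431060791016) [ 0.50002263 -0.3966149   0.04603702]
top ((501.48541259765625, -786.8095092773438), (371.695068359375, 515.634521484375), 89.96910858154297) [ 0.49989076 -0.45583438  0.40176451]
steel ((501.6123352050781, -817.4501953125), (400.30328369140625, 555.3214721679688), 89.9690933227539) [ 0.49989076 -0.45583438  0.40176451]
```

View pics/w5.png

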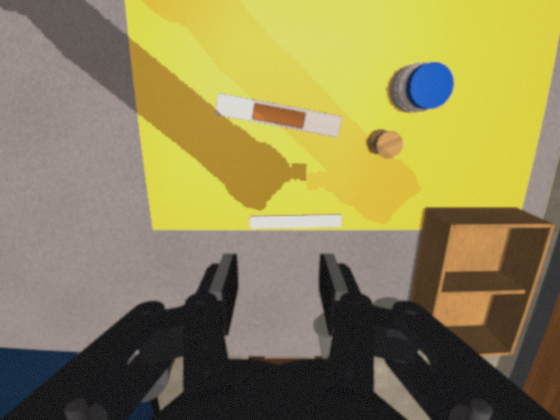

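The grip block is at (279,116), yaw about -0.18. The spool (388,143) and paste (430,85) are clear of the fingers. Picking up and placing.

Run:
```python
from h import *
from plant import robot
def rep(t,r=''):
    s=robot.sense();print(t,r,round(s['t'],2),(C(s['tcp_pos'])*1e3).round(1),s['tcp_pos'][2].round(4),np.round(s['wrist_force'],1),round(s['opening'],2),np.round(s['gripper_force'],1))
p=[.5006,-.397];a=[np.pi,0,-.183]
robot.goto([*p,.12],a)
robot.move_straight([*p,.031],.1)
robot.grip(.1,90);rep('grip')
robot.move_straight([*p,.15],.12);rep('lift')
o=down(np.pi/2)
if robot.sense()['gripper_force']>20:
    robot.move_straight(W(-.05,-.099,.15),.22,attitude=o);robot.sleep(.3)
    robot.move_straight(W(-.05,-.099,.076),.1);robot.sleep(.3);rep('above')
    f=robot.grab_frame('scene');cv2.imwrite('pics/s6.png',cv2.resize(f['image'][140:300,190:420,::-1],None,fx=3,fy=3))
    r=robot.move_straight(W(-.05,-.099,.060),.015,contact_N=3);rep('down',r)
```

```text
grip  45.84 [-179.7 -605.3] 0.0321 [-0.1 -1.2  6.2] 0.24 89.2
lift  46.98 [-180.9 -604.1] 0.1489 [ 0.3 -0.3 -5. ] 0.24 88.1
above  51.0 [-49.7 -98.9] 0.0766 [ 0.4 -0.4 -6.1] 0.24 88.2
down True 51.74 [-50.1 -99.1] 0.0661 [ 0.1 -0.1  6.3] 0.24 89.4
```

View pics/s6.png

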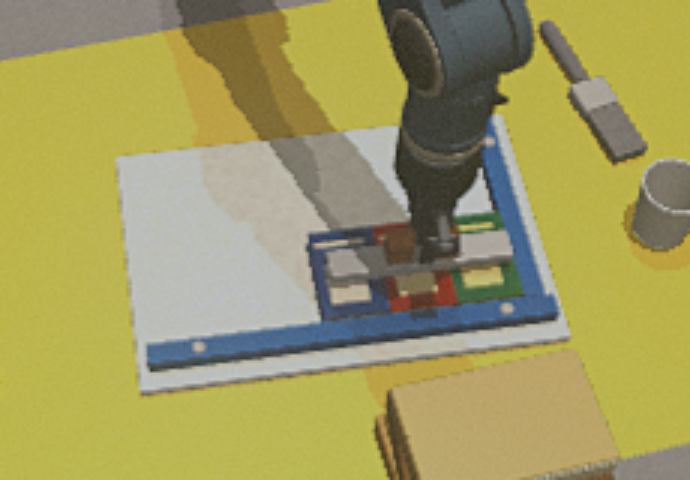

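The crop shows the bar (330-510, about 255) over the middle of the closed row. It has now touched down, with wrist force swinging from -6 N to +6 N, so I release and check.

Run:
```python
from push import *
robot.grip(.55,20);rep('open')
robot.move_straight(W(-.05,-.099,.16),.1)
robot.goto(W(-.21,-.14,.42),o)
f=robot.grab_frame('wrist');cv2.imwrite('pics/w7.png',f['image'][...,::-1]);rep('look')
P,r,c=cloud(f);H,S,V=cv2.split(hsv(f));L=(P[...,:2]-COR)@E
near=(abs(L[...,0]+.05)<.05)&(abs(L[...,1]+.099)<.12)
m=biggest(near&(P[...,2]>.07)&(P[...,2]<.1));print('grip',cv2.minAreaRect((((onplane(r,c,.08)[...,:2]-COR)@E)[m]*1000).astype(np.float32)),np.median(P[m][:,2]))
q=L[near&(P[...,2]>.0425)&(P[...,2]<.056)];print('bar',cv2.minAreaRect((q*1000).astype(np.float32)),len(q))
```

```text
open  52.12 [-52.1 -99.7] 0.0635 [ 0.2 -0.   0.1]
look  54.45 [-209.8 -140. ] 0.418 [-0.2  0.1 -0.7]
grip ((-52.58097457885742, -97.98240661621094), (68.4676284790039, 25.021516799926758), 89.47689819335938) 0.08004160617594985
bar ((-50.27152633666992, -98.03842163085938), (31.89682388305664, 178.9813995361328), 0.3119540512561798) 1478
```

View pics/w7.png

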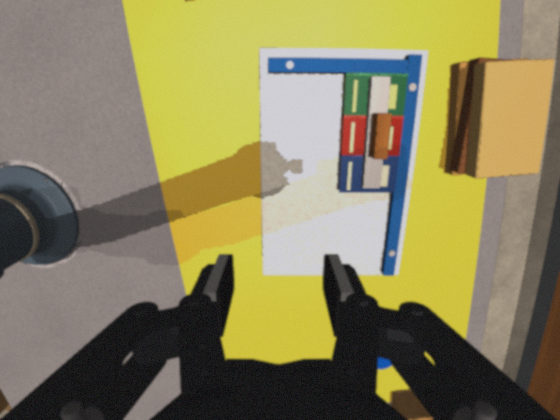

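The bar (377,133) lies level across all three books, centred at (-50,-98) mm in the corner frame, and the row is still closed and square.

```bash
python3 -c "
from plant import robot
print(robot.close_job())"
```

```text
the job is handed in; nothing more can be done
None
```

I handed the job in at about 55 s of the 72 s limit: the last picture shows the three books in a closed, square row in the corner with the bar level and centred across them; `close_job` returned no verdict.

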